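Unload a chambered slide from its incubation chamber and show it over the light pad

TASK

Unload the chambered slide from the incubation chamber. Take the loose lid by its grip rib and tip that side up first, with the opposite edge still resting on the chamber so that condensation runs away from the sample, then lift the lid off, set it gently down flat in the middle of the blue bench mat and let go of it; then swing the black light shield fully up so that it stands open, draw the slide out from beneath it and finish while holding it, level, wells up and still, about 10 cm above the middle of the lit viewing pad. Keep the slide level all the way, leave the shield open, and do not disturb the other things on the desk.

Things in the scene. Friction and masses are not known exactly. Their poses are not given: they have to be found in the camera images.
- chamber: Fixed dark grey open-topped chamber, 150 (x) x 180 (y) x 62 mm high, walls 6 mm, floor 10 mm up. Origin: centre of its underside; z up. Shield hinge on its +y side, lid rib and shield T-grip on its -y side. The slide lies at its centre along x, on a bed 14 mm up between rails 2.5 mm higher; hinge posts 10 mm square at x +-40, y +60, 34 mm up. Turned about z by up to 0.35 rad.
- chamber_far_rim (a point): Point on the chamber's top outer edge, middle of its +y wall, 62 mm up: the tipped lid pivots on this edge (it runs along the chamber's x axis).
- lid: Loose lid seated on the chamber's rim, about 0.15 kg: aluminium frame, clear window, 154 (x) x 184 (y) x 4 mm, with a locating lip 4 mm deep below that drops inside the rim with 3 mm play. Origin: centre of the plate's underside (62 mm up on the chamber; 6 mm above the desk standing on its lip on the mat); z up; axes as the chamber's at the start.
- lid_grip (a point): Point on the lid's black grip rib, 18 mm above the plate's underside: an upright solid bar 54 mm long (lid x), 10 mm thick (lid y), 24 mm high (4 to 28 mm above the plate's underside), 68 mm to the -y side of the lid's centre. Grip from above across its 10 mm (closing along lid y).
- lid_far_edge (a point): Middle of the lid's +y edge, on the plate's underside, 90 mm from the lid's centre: the edge that stays on the chamber while the lid is tipped.
- shield (a joint): Opening angle of the light shield, rad: 0 shut (lying level over the slide), 1.95 stop (standing, leaning a little back). A stiff hinge: it stays where it is left and needs about 1 N at the grip to move. It starts between 0 and 0.06.
- shield_hinge (a point): On the shield's hinge axis, at mid-length: the axis runs along the chamber's x, 37 mm above the desk, 60 mm to the +y side of the chamber's centre.
- shield_grip (a point): Centre of the shield's orange T-grip: a bar 10 mm thick, 24 mm long along the hinge direction (chamber x), 108 mm from the hinge axis, on a stem 8 mm wide; the black plate (94 x 78 x 3 mm) ends 24 mm short of it. Pinched over its ends it turns between fingers kept pointing down, so it can be followed round the hinge. Shut: 22 mm free below it, 30 mm to the wall beside it.
- chamber_slide: Chambered slide, 24 to 45 g, hidden under the shield at first: base 76 (x) x 26 (y) x 2 mm, on it a block of wells with a green cap, 57 x 26 mm, centred 6 mm to the +x side, whole height 17 mm. Origin: centre of its underside; z up. Grip from above across its 26 mm (closing along its y); 25 mm free on either side once the shield is open.
- mat: Flat blue bench mat, 240 x 240 x 2 mm, fixed to the desk, where the lid goes. Origin: centre of its underside.
- viewing_pad: Flat LED viewing pad with a bright white top, 160 (x) x 200 (y) x 10 mm, fixed. Origin: centre of its underside; z up. The mat and the pad are on opposite sides of the chamber, which is which varies.
- petri_dish: Bystander: small round dish, 37 mm across, 11 mm high, standing on a corner of the viewing pad. Origin: centre of its underside.
- reagent_bottle: Bystander: amber bottle with white cap, 48 mm across, 95 mm high, behind the chamber. Origin: centre of its underside.
- slide_box: Bystander: blue slide box, 50 x 86 x 30 mm, behind the chamber. Origin: centre of its underside.
- tube_rack: Bystander: orange rack with capped tubes, 60 x 110 x 43 mm. Origin: centre of its underside.
- mouse: Bystander: black computer mouse, 100 x 58 x 28 mm. Origin: centre of its underside.
- tip_box: Bystander: grey and blue pipette tip box, 85 x 122 x 62 mm. Origin: centre of its underside.
- objective: Bystander: microscope objective standing on its thread cap, 40 mm across, 52 mm high. Origin: centre of its underside.
There are look-alikes about, which are no part of the job. Of the things shaped like the lid, the aluminium one is meant.

How it is judged:
By the outcome, as a careful person would: the job done as asked, in the order asked, and still so for the second after the job is handed in, while the arm keeps its last pose, push and grip.
It also fails if it takes over 64 s, if anything falls off the work surface, if the arm or the gripper's body presses on something with over 40 N, if the wrist force passes 120 N, or if a joint passes its speed limit or range.

ROBOT

A 7-joint arm with a two-finger parallel gripper is mounted at the origin on the work surface. World frame = base frame: x ahead of the robot, y to its left, z up, the work surface at z = 0. Lengths are in m, angles in rad, forces in N, time in s.
With the tool pointing down it reaches from about 0.425 to 0.875 m from the base axis. Payload 9.9 kg.
Tool frame: the origin (TCP) lies midway between the tips of the shut fingers; the grasp point (between the pads) lies 19 mm behind it; z points along the fingers, y is the direction in which the jaws open and shut (so a half turn about z gives the same grasp; the last joint's range is limited). The gripper opens to 85 mm and grips with 20 to 120 N. Pads are 22 mm wide; open, the fingers measure 114 mm over their backs; the gripper's body (76 mm by 85 mm) begins 54 mm behind the grasp point. The pads swing forward as they close: fully open they stand 13 mm farther back than shut.
Start: joints at [-1.212, 0.576, 0.025, 1.437, -0.015, 1.129, -0.057], TCP at [0.289, 0.61, 0.231] pointing down, gripper open.
Joint ranges: [-2.76, 2.76], [-0.34, 2.15], [-1.52, 1.57], [0.19, 2.46], [-1.09, 4.23], [0.17, 1.99], [-2.82, 2.82]. Speed limits (rad/s): [2.22, 2.22, 3.01, 3.01, 3.14, 3.14, 3.14].

INTERFACE

Orientations are given as a 3x3 rotation matrix whose columns are the frame's x, y, z axes.
In Python, from bench import r, optics, workorder gives the robot as it stands.
- The arm moves only by the tool arm_command, never from a script. Its argument "commands" is a list of rows, each a list of 3 entries, a list of its own where there are three numbers: the turn, a rotation vector about the tool's x, y, z in units of 6 degrees (1.0 is 6 degrees), then the shift along the tool's x, y, z in units of 25 mm (1.0 is 25 mm), then the closure in counts, from 0 (fully open) to 255 (shut). A call has 1 to 20 rows; each row is the pose to reach, as a shift and turn from the pose commanded when the call began, along the tool's axes at that moment; what a row does not reach only later rows make up. A row lasts 1/8 s, in which the tool goes at most 62.5 mm and 10.7 degrees, less where a joint would pass 70% of its speed; a pose out of reach is approached as far as the arm can. A call with a gripper value outside its range is refused whole. The fingers move at their own pace and stop on an object; "newtons" is the grip in N (left out, the last holds). Time passes only in rows, so rows that repeat a pose let the fingers close. It gives the time, the measured TCP pose, the force and the opening at its end, in the units of the state.
- r.get_state(): the state, without advancing time (a new reading comes with each control period).
- optics.read_camera(name): name is "scene" or "top" or "wrist"; returns a dict with "img" (420x560x3 uint8, blue, green, red), "fx", "fy", "cx", "cy" (pixels), "rvec" (rotation vector, rad) and "tvec" (3), from world to camera coordinates, as OpenCV has them. Camera axes: x right, y down, z forward; pixel columns grow to the right and rows downward; lengths in m; the calibration is good to about 2 mm. A picture is of the moment at which its call begins. There is no depth.
- workorder.sign_off(): hands the job in, once; it reports no verdict.
The state is a dict: "t": time; "q": joint angles; "joint_vel": joint speeds; "effort": joint torques, N m; "ee_pos": TCP position; "ee_rot": TCP orientation; "force": force on the tool from outside, world axes, zero at the start; "torque": the same for the moment, N m; "opening": finger opening in m.
Only numpy, scipy, OpenCV 4.12 (cv2) and the standard library are available. Lean on these libraries where they do the work, as an engineer would, in place of code of your own. Each camera call takes 0.05 s, during which the arm holds its last target.

## Working session

There is one attempt and no reset: what is moved stays moved. The work goes in short steps, Python scripts to look and compute and a tool call to move; the robot and the scene stay as the last step left them, time stands still between calls to the robot, and variables do not carry over. Pictures are saved under pics/ and viewed, and the job is handed in when it is done.

Besides the shell and the picture viewer there is one more tool, called after ">>>" as name(argument=value, ...) on one line, values as JSON. arm_command: Moves the arm, as the interface text tells. Its arguments: {"type":"object","properties":{"commands":{"type":"array","items":{"type":"array"}},"newtons":{"type":"number"}},"required":["commands"]}

```bash
mkdir -p pics; ls
python3 - <<'E'
from bench import r, optics
import cv2
print(r.get_state())
for n in ("scene","top","wrist"):
    c=optics.read_camera(n); cv2.imwrite(f"pics/{n}0.png",c["img"]); print(n,c["fx"],c["cx"],c["cy"],c["rvec"],c["tvec"])
E
```

```text
pics
{'t': 0.0, 'q': array([-1.21181378,  0.57654814,  0.0248128 ,  1.43792471, -0.01500873,
        1.12898441, -0.05645666]), 'joint_vel': array([ 5.35336275e-04,  8.03656646e-04, -1.34151535e-05, -2.21380131e-04,
        8.73909421e-04,  3.61752658e-04, -5.91659578e-04]), 'effort': array([-1.22561891e-03, -7.65747070e+01,  2.24978283e+00, -2.85976911e+01,
        1.52337406e-02,  1.21500384e-02, -1.49265006e-06]), 'ee_pos': array([0.28898724, 0.60950241, 0.23042528]), 'ee_rot': array([[-9.03605707e-01,  4.28364667e-01, -6.62073144e-04],
       [ 4.28365174e-01,  9.03604389e-01, -1.54485255e-03],
       [-6.35080508e-05, -1.67954666e-03, -9.99998588e-01]]), 'force': array([-0.10736096,  0.77912819, -0.41086582]), 'torque': array([ 0.00833794, -0.00837056,  0.01093957]), 'opening': 0.08539327689312345}
scene 406.8649204768154 273.86666254415576 204.78385008717308 [ 0.85821806  2.44546218 -1.16209857] [ 0.32849607 -0.12279521  1.31807932]
top 451.5450387422562 273.3881819191372 208.97514005494835 [ 2.15141476 -2.15876346  0.12210565] [0.05112589 0.47641018 1.13269643]
wrist 317.1466816294668 276.96005669441246 204.34339994548154 [-2.45706781 -1.55267925 -0.20853436] [-0.67504827 -0.03373192  0.37793214]
```

View pics/scene0.png

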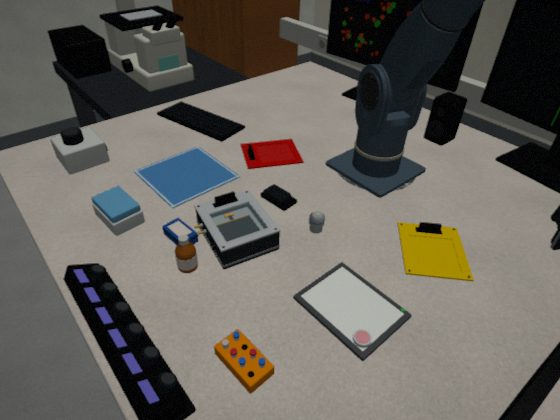

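View pics/top0.png

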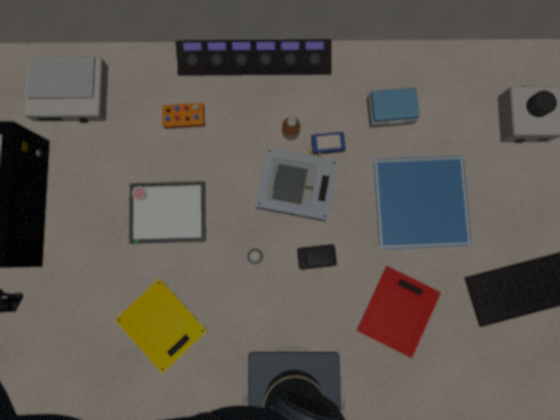

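View pics/wrist0.png

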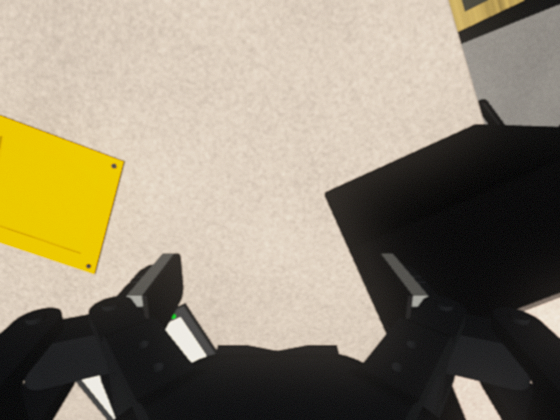

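The top view shows the chamber and lid at about (297,185) with the rib at (323,188). The mat is at (422,202), the pad at (168,212), and the dish on the pad corner at (139,193). Next I'll measure these.

```bash
cat > h.py <<'E'
import numpy as np, cv2
from bench import r, optics
def cam(n):
    c=optics.read_camera(n); c["R"]=cv2.Rodrigues(np.array(c["rvec"],float))[0]; c["t"]=np.array(c["tvec"],float).ravel()
    c["K"]=np.array([[c["fx"],0,c["cx"]],[0,c["fy"],c["cy"]],[0,0,1]]); return c
def ray(c,uv):
    d=c["R"].T@np.array([(uv[0]-c["cx"])/c["fx"],(uv[1]-c["cy"])/c["fy"],1]); return -c["R"].T@c["t"],d
def onz(c,uv,z):
    o,d=ray(c,uv); return o+d*(z-o[2])/d[2]
def proj(c,p):
    return cv2.projectPoints(np.array(p,float).reshape(-1,3),np.array(c["rvec"],float),c["t"],c["K"],None)[0].reshape(-1,2)
def rel(target,s=None):
    "shift in tool axes units of 25mm"
    s=s or r.get_state(); return s["ee_rot"].T@(np.array(target)-s["ee_pos"])/0.025
E
python3 - <<'E'
from h import *
c=cam("top"); im=c["img"]; s=cam("scene"); cv2.imwrite("pics/topz.png",cv2.resize(im[110:280,240:360],None,fx=5,fy=5,interpolation=cv2.INTER_CUBIC)[:600+250])
cv2.imwrite("pics/topz.png",cv2.resize(im[140:230,240:350],None,fx=6,fy=6,interpolation=cv2.INTER_CUBIC))
cv2.imwrite("pics/scz.png",cv2.resize(s["img"][180:275,180:300],None,fx=6,fy=6,interpolation=cv2.INTER_CUBIC))
hsv=cv2.cvtColor(im,cv2.COLOR_BGR2HSV)
m=cv2.inRange(hsv,(95,120,60),(120,255,255)); m[:,:350]=0; m[:150]=0
def big(m):
    k=max(cv2.findContours(m,0,2)[0],key=cv2.contourArea); return cv2.minAreaRect(k)
b=big(m);print("mat",b,onz(c,b[0],.002), [onz(c,p,.002)[:2].round(3) for p in cv2.boxPoints(b)])
m=cv2.inRange(hsv,(0,0,140),(180,60,255));m[:,:133]=0;m[:,204:]=0;m[:184]=0;m[242:]=0
m=cv2.inRange(im,(0,0,0),(95,95,95));m[:,:115]=0;m[:,220:]=0;m[:165]=0;m[260:]=0
b=big(m);print("pad",b,onz(c,b[0],.01),[onz(c,p,.01)[:2].round(3) for p in cv2.boxPoints(b)])
print("lid guess",onz(c,(297,185),.066),onz(c,(323.5,188),.09))
E
```

```text
mat ((422.0552062988281, 201.93792724609375), (80.80149841308594, 82.09339141845703), 86.633544921875) [ 0.49700903 -0.34153707  0.002     ] [array([ 0.599, -0.231]), array([ 0.611, -0.449]), array([ 0.397, -0.45 ]), array([ 0.385, -0.237])]
pad ((167.5, 212.0), (62.0, 77.0), 90.0) [0.4720171  0.32696089 0.01      ] [array([0.555, 0.431]), array([0.554, 0.227]), array([0.391, 0.225]), array([0.391, 0.425])]
lid guess [ 0.532378   -0.01013424  0.066     ] [ 0.52042638 -0.07384419  0.09      ]
```

View pics/topz.png

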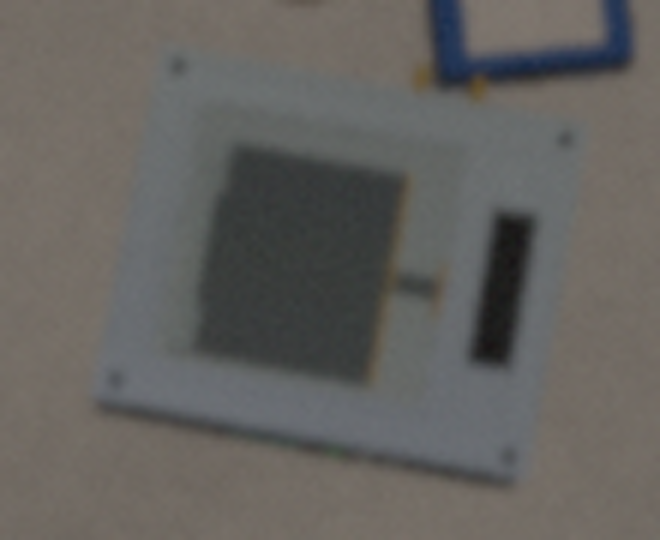

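View pics/scz.png

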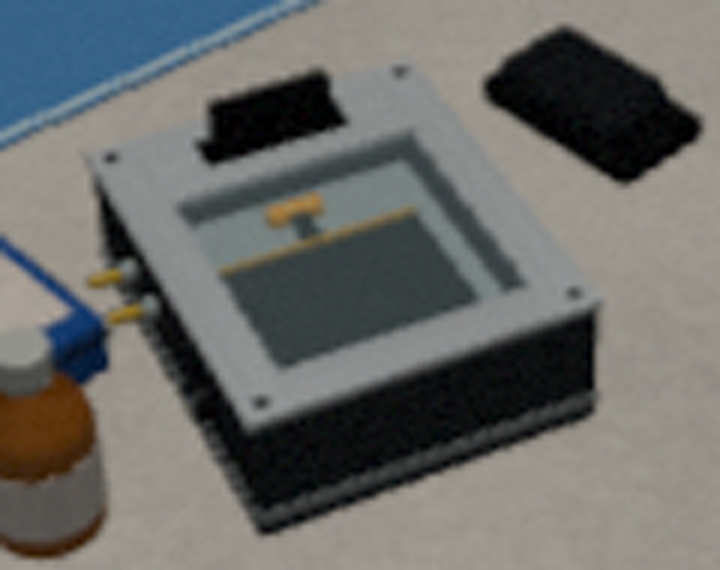

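The lid bolts are at (178,66), (566,139), (115,378) and (510,456) in the zoomed crop, and the rib is centred near (503,289). The T-grip and shield show through the window.

Run:
```python
from h import *
c=cam("top"); s=cam("scene")
f=lambda p:((p[0]+.5)/6-.5+240,(p[1]+.5)/6-.5+140)
g=lambda p:((p[0]+.5)/6-.5+180,(p[1]+.5)/6-.5+180)
B=[onz(c,f(p),.066) for p in [(178,66),(566,139),(115,378),(510,456)]]
print(np.round(B,4), np.mean(B,0), "yaw", [np.arctan2(*(B[j]-B[i])[[1,0]]) for i,j in [(2,0),(3,1)]],[np.arctan2(*(B[j]-B[i])[[1,0]])-np.pi/2 for i,j in [(1,0),(3,2)]])
S=[onz(s,g(p),.066) for p in [(111,157),(402,70),(261,402),(574,292)]]
print("scene",np.round(S,4),np.mean(S,0))
R=[onz(c,f(p),.09) for p in [(497,213),(535,213),(510,365),(472,365)]]
print("rib",np.round(R,4),np.mean(R,0))
R=[onz(s,g(p),.09) for p in [(208,102),(325,70)]];print("rib scene top edge?",np.round(R,4))
S=[onz(s,g(p),.048) for p in [(295,210)]];print("T",S, onz(c,f((438,287)),.042))
```

```text
[[ 0.621   0.0593  0.066 ]
 [ 0.5888 -0.1036  0.066 ]
 [ 0.4883  0.0857  0.066 ]
 [ 0.4551 -0.0779  0.066 ]] [ 0.53829005 -0.00914717  0.066     ] yaw [np.float64(-0.19672494207195013), np.float64(-0.18994086094874263)] [np.float64(-0.19511488969348156), np.float64(-0.20047623536462567)]
scene [[ 0.5901 -0.1048  0.066 ]
 [ 0.4555 -0.0783  0.066 ]
 [ 0.6219  0.059   0.066 ]
 [ 0.4885  0.0845  0.066 ]] [ 0.53899379 -0.0099196   0.066     ]
rib [[ 0.5526 -0.0717  0.09  ]
 [ 0.5525 -0.0873  0.09  ]
 [ 0.4897 -0.076   0.09  ]
 [ 0.4898 -0.0605  0.09  ]] [ 0.52115324 -0.07387291  0.09      ]
rib scene top edge? [[ 0.5519 -0.0845  0.09  ]
 [ 0.4999 -0.0726  0.09  ]]
T [array([ 0.53679822, -0.0453827 ,  0.048     ])] [ 0.53015852 -0.0509976   0.042     ]
```

```bash
cat >> h.py <<'E'
yaw=-0.195
C=np.array([.5386,-.0095,0]); X=np.array([np.cos(yaw),np.sin(yaw),0]); Y=np.array([-np.sin(yaw),np.cos(yaw),0]); Z=np.array([0,0,1.])
def go(pos,ydir,s=None):
    "tool down, y along ydir: print turn, shift"
    s=s or r.get_state(); z=-Z; x=np.cross(ydir,z); T=np.stack([x,ydir,z],1)
    w=cv2.Rodrigues(s["ee_rot"].T@T)[0].ravel()
    print("turn",(np.degrees(w)/6).round(3),"shift",rel(pos,s).round(3))
E
python3 - <<'E'
from h import *
P=C-.068*Y; print(P)
go(P+[0,0,.19],Y)
c=cam("scene"); im=c["img"]
m=cv2.inRange(im,(150,150,140),(255,255,255)); m[:,:290]=0;m[:,415:]=0;m[:260]=0;m[356:]=0
k=max(cv2.findContours(m,0,2)[0],key=cv2.contourArea);b=cv2.minAreaRect(k);bp=cv2.boxPoints(b)
q=cv2.approxPolyDP(cv2.convexHull(k),6,True).reshape(-1,2);print(q,[onz(c,p,.01)[:2].round(3) for p in q])
E
```

```text
[ 0.52542388 -0.07621124  0.        ]
turn [-0.004  0.    -2.366] shift [-20.296 -20.745   1.652]
[[302 295]
 [342 267]
 [402 314]
 [372 341]
 [352 341]] [array([0.541, 0.243]), array([0.411, 0.241]), array([0.408, 0.412]), array([0.508, 0.415]), array([0.54, 0.39])]
```

>>> arm_command(commands=[[[0,0,-2.37],[-20.3,-20.75,1.65],0],[[0,0,-2.37],[-20.3,-20.75,1.65],0],[[0,0,-2.37],[-20.3,-20.75,1.65],0],[[0,0,-2.37],[-20.3,-20.75,1.65],0],[[0,0,-2.37],[-20.3,-20.75,1.65],0],[[0,0,-2.37],[-20.3,-20.75,1.65],0],[[0,0,-2.37],[-20.3,-20.75,1.65],0],[[0,0,-2.37],[-20.3,-20.75,1.65],0],[[0,0,-2.37],[-20.3,-20.75,1.65],0],[[0,0,-2.37],[-20.3,-20.75,1.65],0],[[0,0,-2.37],[-20.3,-20.75,1.65],0],[[0,0,-2.37],[-20.3,-20.75,1.65],0],[[0,0,-2.37],[-20.3,-20.75,1.65],0],[[0,0,-2.37],[-20.3,-20.75,1.65],0],[[0,0,-2.37],[-20.3,-20.75,1.65],0],[[0,0,-2.37],[-20.3,-20.75,1.65],0]], newtons=50)

```text
t: 2.4
ee_pos: [0.5254, -0.0751, 0.1902]
ee_rot: [[-0.981, 0.192, 0.0], [0.192, 0.981, 0.0], [-0.0, 0.0, -1.0]]
force: [0.6, -0.5, -0.8]
opening: 0.0854
```

Run:
```python
from h import *
c=cam("wrist"); im=c["img"].copy()
P=C-.068*Y
for dx in(-.027,.027):
  for dy in(-.005,.005):
    for u in proj(c,P+dx*X+dy*Y+[0,0,.090]): cv2.circle(im,tuple(int(v) for v in u),2,(0,0,255),-1)
cv2.imwrite("pics/w1.png",im); go(P+[0,0,.069],Y)
```

```text
turn [0.002 0.001 0.019] shift [-4.000e-03 -3.600e-02  4.849e+00]
```

View pics/w1.png

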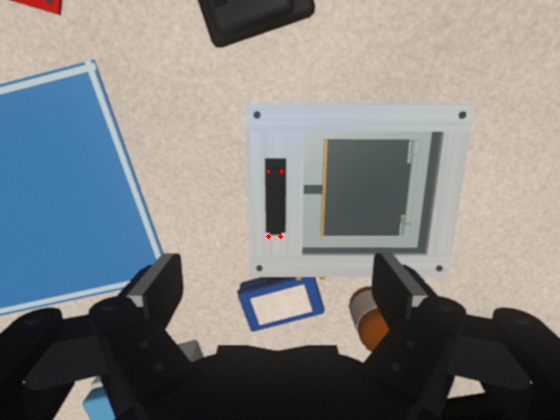

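Run:
```python
from h import *
c=cam("wrist")
print("cam",-c["R"].T@c["t"], c["R"][2])
B=[onz(c,p,.066) for p in [(257,114.5),(462,115),(259,268),(439,268)]]; print(np.round(B,4),np.mean(B,0),np.linalg.norm(B[0]-B[2]),np.linalg.norm(B[0]-B[1]))
for n in("top","scene"): 
  d=cam(n);o=-d["R"].T@d["t"]; print(n,o)
B=[onz(c,p,.09) for p in [(265,158),(286,158),(266,235),(286,235)]]; print(np.round(B,4),np.mean(B,0))
from h import *
loc=[[(b-C)@X,(b-C)@Y] for b in B];print(np.round(loc,4))
```

```text
cam [ 0.45988672 -0.06182398  0.33225926] [ 0.26080248 -0.05072942 -0.9640584 ]
[[ 0.4549 -0.0771  0.066 ]
 [ 0.4873  0.0854  0.066 ]
 [ 0.5884 -0.1038  0.066 ]
 [ 0.6205  0.059   0.066 ]] [ 0.53779477 -0.00913561  0.066     ] 0.13614421271407084 0.16570166865203947
top [0.33606871 0.04041312 1.18237317]
scene [0.95794262 0.64327311 0.72723248]
[[ 0.4877 -0.0764  0.09  ]
 [ 0.4908 -0.0608  0.09  ]
 [ 0.5491 -0.0883  0.09  ]
 [ 0.5522 -0.0723  0.09  ]] [ 0.51997773 -0.07446587  0.09      ]
[[-0.0369 -0.0755]
 [-0.0369 -0.0595]
 [ 0.0256 -0.0753]
 [ 0.0256 -0.059 ]]
```

>>> arm_command(commands=[[[0,0,0],[0,-0.03,2],0],[[0,0,0],[0,-0.03,3.5],0],[[0,0,0],[0,-0.03,4.3],0],[[0,0,0],[0,-0.03,4.73],0],[[0,0,0],[0,-0.03,4.73],0],[[0,0,0],[0,-0.03,4.73],100],[[0,0,0],[0,-0.03,4.73],180],[[0,0,0],[0,-0.03,4.73],255],[[0,0,0],[0,-0.03,4.73],255],[[0,0,0],[0,-0.03,4.73],255],[[0,0,0],[0,-0.03,4.73],255],[[0,0,0],[0,-0.03,4.73],255]], newtons=50)

```text
t: 4.1
ee_pos: [0.5255, -0.077, 0.0722]
ee_rot: [[-0.981, 0.193, 0.0], [0.193, 0.981, -0.0], [-0.0, 0.0, -1.0]]
force: [-1.6, -0.3, 5.5]
opening: 0.0091
```

>>> arm_command(commands=[[[0.25,0,0],[0,0.013,-0.165],255],[[0.5,0,0],[0,0.03,-0.33],255],[[0.75,0,0],[0,0.052,-0.495],255],[[1,0,0],[0,0.076,-0.658],255],[[1.25,0,0],[0,0.107,-0.82],255],[[1.5,0,0],[0,0.14,-0.984],255],[[1.75,0,0],[0,0.18,-1.145],255],[[2,0,0],[0,0.221,-1.305],255],[[2.25,0,0],[0,0.268,-1.465],255],[[2.5,0,0],[0,0.319,-1.622],255],[[2.75,0,0],[0,0.375,-1.78],255],[[3,0,0],[0,0.433,-1.934],255],[[3,0,0],[0,0.433,-1.934],255],[[3,0,0],[0,0.433,-1.934],255]])

```text
t: 5.85
ee_pos: [0.5274, -0.0664, 0.1201]
ee_rot: [[-0.981, 0.184, -0.06], [0.193, 0.933, -0.303], [0.0, -0.309, -0.951]]
force: [-0.6, 1.2, 0.3]
opening: 0.0084
```

Run:
```python
from h import *
for n in("scene","top"):
  c=cam(n); im=c["img"]; im=im[150:275,160:300] if n=="scene" else im[120:240,230:370]
  cv2.imwrite(f"pics/{n}2.png",cv2.resize(im,None,fx=4.5,fy=4.5,interpolation=cv2.INTER_CUBIC))
print(r.get_state()["q"])
```

```text
[-0.38724854  0.57209617  0.34171054  1.93086448  0.17213933  0.76258609
  1.15678898]
```

View pics/scene2.png

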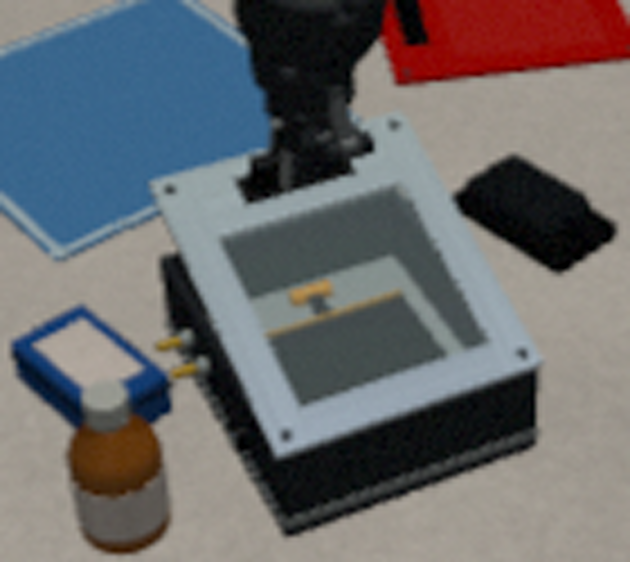

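Scene view: the lid's rib side is up, and the far edge, (285,450) to (540,360) in the crop, still rests on the chamber. Next is the lift.

>>> arm_command(commands=[[[0,0,0],[0,-0.1,-0.3],255],[[0,0,0],[0,-0.3,-0.9],255],[[0,0,0],[0,-0.55,-1.7],255],[[0,0,0],[0,-0.8,-2.5],255],[[0,0,0],[0,-1.1,-3.4],255],[[0,0,0],[0,-1.3,-4],255],[[0,0,0],[0,-1.3,-4],255]])

```text
t: 6.82
ee_pos: [0.528, -0.0668, 0.2271]
ee_rot: [[-0.981, 0.185, -0.057], [0.194, 0.933, -0.303], [-0.003, -0.308, -0.951]]
force: [0.6, 0.4, -2.5]
opening: 0.0088
```

Run:
```python
from h import *
go([.485,-.409,.16],Y)
c=cam("scene"); cv2.imwrite("pics/s3.png",c["img"])
```

```text
turn [-2.99   0.026 -0.007] shift [ -0.962 -12.265   6.795]
```

View pics/s3.png

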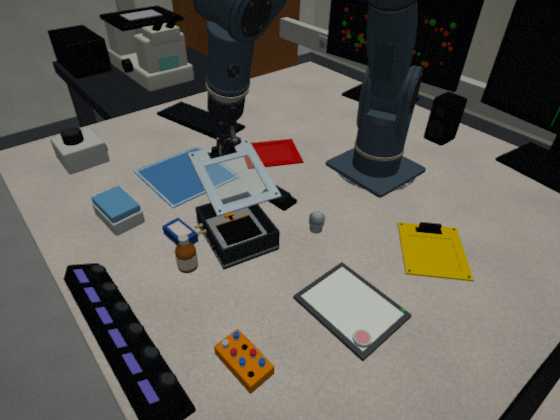

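The lid is off and clear at (235,175). Next I carry it to the mat and level it.

>>> arm_command(commands=[[[-0.2,0,0],[-0.06,-0.8,0.45],255],[[-0.6,0,0],[-0.19,-2.45,1.36],255],[[-1.2,0.01,0],[-0.38,-4.9,2.72],255],[[-1.8,0.02,0],[-0.58,-7.36,4.08],255],[[-2.4,0.02,0],[-0.77,-9.81,5.44],255],[[-2.8,0.026,-0.007],[-0.9,-11.5,6.37],255],[[-2.99,0.026,-0.007],[-0.962,-12.265,6.795],255],[[-2.99,0.026,-0.007],[-0.962,-12.265,6.795],255],[[-2.99,0.026,-0.007],[-0.962,-12.265,6.795],255],[[-2.99,0.026,-0.007],[-0.962,-12.265,6.795],255]])

```text
t: 8.12
ee_pos: [0.4853, -0.4069, 0.1585]
ee_rot: [[-0.982, 0.191, -0.003], [0.191, 0.982, 0.0], [0.003, -0.0, -1.0]]
force: [0.2, 0.5, -1.3]
opening: 0.0086
```

Run:
```python
from h import *
c=cam("top"); cv2.imwrite("pics/t4.png",cv2.resize(c["img"][120:280,340:500],None,fx=3.5,fy=3.5))
go([.485,-.409,.0165],Y)
c=cam("scene"); cv2.imwrite("pics/s4.png",cv2.resize(c["img"][100:230,120:300],None,fx=4,fy=4))
```

```text
turn [-0.006 -0.026  0.029] shift [-0.019 -0.074  5.685]
```

View pics/t4.png

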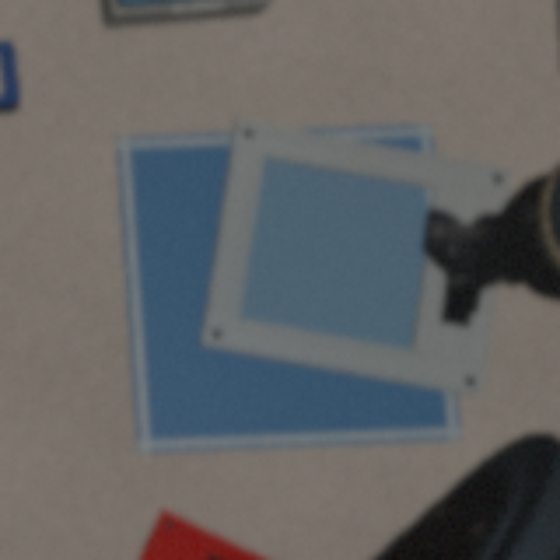

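View pics/s4.png

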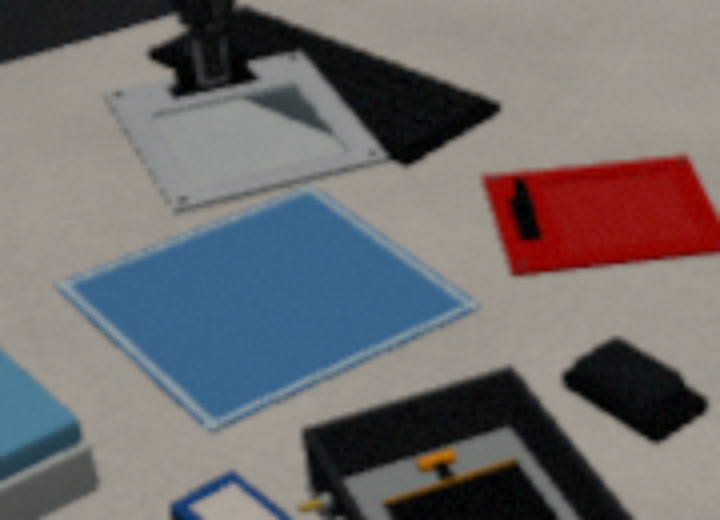

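The top crop shows lid bolts at (248,133), (500,178), (216,334) and (470,380), with mat corners at about (121,136), (433,127), (142,452) and (460,437).

Run:
```python
from h import *
c=cam("top"); f=lambda p:(p[0]/3.5+340,p[1]/3.5+120)
B=[onz(c,f(p),.152) for p in [(248,133),(500,178),(216,334),(470,380)]]
M=[onz(c,f(p),.002) for p in [(121,136),(433,127),(142,452),(460,437)]]
print(np.mean(B,0),np.round(B,3).tolist(),np.mean(M,0),np.round(M,3))
s=cam("scene");g=lambda p:(p[0]/4+120,p[1]/4+100)
B=[onz(s,g(p),.152) for p in [(118,95),(299,58),(183,201),(374,154)]]; print(np.mean(B,0),np.round(B,3).tolist())
M=[onz(s,g(p),.002) for p in [(60,287),(310,188),(215,429),(477,306)]]; print(np.mean(M,0),np.round(M,3))
```

```text
[ 0.49718128 -0.34052886  0.152     ] [[0.58, -0.271, 0.152], [0.549, -0.436, 0.152], [0.446, -0.245, 0.152], [0.415, -0.409, 0.152]] [ 0.49751751 -0.3427615   0.002     ] [[ 0.613 -0.22   0.002]
 [ 0.619 -0.457  0.002]
 [ 0.374 -0.229  0.002]
 [ 0.384 -0.465  0.002]]
[ 0.49977328 -0.33451585  0.152     ] [[0.552, -0.43, 0.152], [0.415, -0.401, 0.152], [0.584, -0.266, 0.152], [0.449, -0.241, 0.152]]
[ 0.50108223 -0.33435941  0.002     ] [[ 0.622 -0.445  0.002]
 [ 0.391 -0.456  0.002]
 [ 0.611 -0.213  0.002]
 [ 0.38  -0.224  0.002]]
```

>>> arm_command(commands=[[[0,0,0],[0,0,0.8],255],[[0,0,0],[0,0,2],255],[[0,0,0],[0,0,3.2],255],[[0,0,0],[0,0,4.2],255],[[0,0,0],[0,0,4.9],255],[[0,0,0],[0,0,5.2],255],[[0,0,0],[0,0,5.35],255],[[0,0,0],[0,0,5.45],255],[[0,0,0],[0,0,5.55],255],[[0,0,0],[0,0,5.6],255],[[0,0,0],[0,0,5.65],255],[[0,0,0],[0,0,5.65],255]])

```text
t: 9.82
ee_pos: [0.484, -0.4087, 0.0172]
ee_rot: [[-0.981, 0.193, -0.003], [0.193, 0.981, -0.0], [0.003, -0.001, -1.0]]
force: [-0.2, 0.1, -1.9]
opening: 0.0086
```

>>> arm_command(commands=[[[0,0,0],[0,0,0.02],255],[[0,0,0],[0,0,0.04],255],[[0,0,0],[0,0,0.04],255]])

```text
t: 10.2
ee_pos: [0.4841, -0.4088, 0.0163]
ee_rot: [[-0.981, 0.193, -0.003], [0.193, 0.981, -0.001], [0.003, -0.001, -1.0]]
force: [0.5, 0.0, -1.0]
opening: 0.0089
```

>>> arm_command(commands=[[[0,0,0],[0,0,0.02],255],[[0,0,0],[0,0,0.04],255],[[0,0,0],[0,0,0.04],255]])

```text
t: 10.58
ee_pos: [0.4841, -0.4089, 0.0162]
ee_rot: [[-0.981, 0.193, -0.002], [0.193, 0.981, -0.001], [0.002, -0.001, -1.0]]
force: [-2.0, 2.0, 9.3]
opening: 0.0088
```

>>> arm_command(commands=[[[0,0,0],[0,0,-0.02],255],[[0,0,0],[0,0,-0.02],200],[[0,0,0],[0,0,-0.02],150],[[0,0,0],[0,0,-0.02],120],[[0,0,0],[0,0,-0.02],120],[[0,0,0],[0,0,-0.02],120],[[0,0,0],[0,0,-0.4],120],[[0,0,0],[0,0,-1.2],120],[[0,0,0],[0,0,-2.5],120],[[0,0,0],[0,0,-4.5],120],[[0,0,0],[0,0,-7],120],[[0,0,0],[0,0,-7],120]])

```text
t: 12.08
ee_pos: [0.4865, -0.4108, 0.1964]
ee_rot: [[-0.981, 0.194, 0.005], [0.193, 0.981, -0.007], [-0.006, -0.006, -1.0]]
force: [0.8, -0.7, -1.2]
opening: 0.0455
```

Run:
```python
from h import *
c=cam("top"); im=c["img"]; 
cv2.imwrite("pics/t5.png",cv2.resize(im[130:270,250:490],None,fx=3.3,fy=3.3,interpolation=cv2.INTER_CUBIC))
c=cam("scene"); cv2.imwrite("pics/s5.png",cv2.resize(c["img"][130:275,130:310],None,fx=4.1,fy=4.1,interpolation=cv2.INTER_CUBIC))
```

```text
(no output)
```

View pics/t5.png

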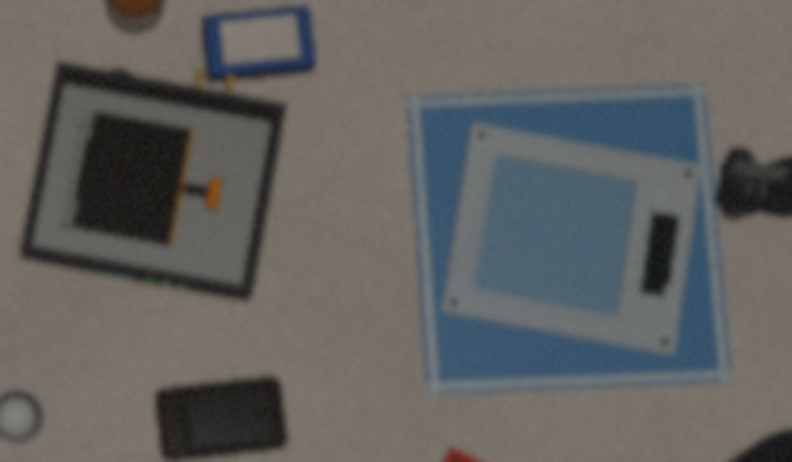

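View pics/s5.png

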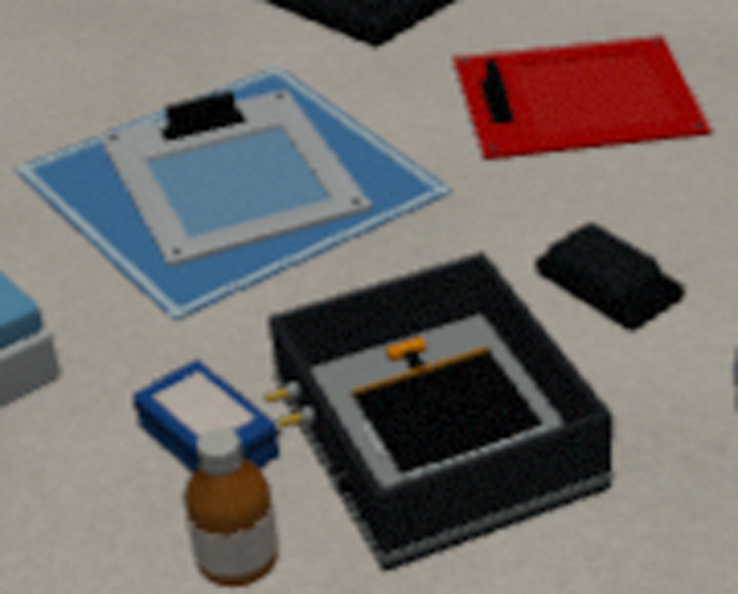

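The lid lies flat in the middle of the mat, with bolts at (482,135) and (665,341) in the top crop. The T-grip is at (213,193) in the top crop and (406,348) in the scene crop. Next I triangulate it.

Run:
```python
from h import *
ct=cam("top");cs=cam("scene")
def blob(c,box):
    x0,y0,x1,y1=box; h=cv2.cvtColor(c["img"],cv2.COLOR_BGR2HSV)[y0:y1,x0:x1]
    m=cv2.inRange(h,(8,130,70),(25,255,255)); n,l,st,ce=cv2.connectedComponentsWithStats(m)
    i=1+np.argmax(st[1:,4]); print(st[i],ce[i]); return ce[i]+[x0,y0]
a=blob(ct,(309,178,320,200)); b=blob(cs,(220,209,238,220))
o1,d1=ray(ct,a);o2,d2=ray(cs,b)
k=np.linalg.lstsq(np.stack([d1,-d2],1),o2-o1,rcond=None)[0]; p1=o1+k[0]*d1;p2=o2+k[1]*d2
print("T",p1,p2,np.linalg.norm(p1-p2))
f=lambda p:((p[0]+.5)/3.3-.5+250,(p[1]+.5)/3.3-.5+130)
B=np.array([onz(ct,f(p),.062) for p in [(60,65),(284,103),(250,298),(22,256)]])
print(B.round(4).tolist(),B.mean(0))
print("pred T",np.array([.538,-.0092,.037])-.048*Y)
print([np.arctan2(*(B[j]-B[i])[[1,0]])for i,j in [(3,0),(2,1)]])
Bm=np.array([onz(ct,f(p),.010) for p in [(482,135),(688,173),(455,302),(665,341)]]);print("lid",Bm.mean(0))
go([.5287,-.0565,.16],X);go([.5287,-.0565,.16],-X)
print(r.get_state()["q"])
```

```text
[ 3  6  5  9 30] [ 5.03333333 10.        ]
[ 4  3 10  6 34] [8.70588235 5.5       ]
T [ 0.52936507 -0.05504448  0.03765469] [ 0.53044527 -0.05595998  0.03791343] 0.0014394129103419743
[[0.6252, 0.0629, 0.062], [0.5946, -0.1088, 0.062], [0.4445, -0.0802, 0.062], [0.4771, 0.0919, 0.062]] [ 0.53537063 -0.00853343  0.062     ]
pred T [ 0.52869921 -0.05629029  0.037     ]
[np.float64(-0.19350273670963483), np.float64(-0.18814113545255418)]
lid [ 0.49702922 -0.34170459  0.01      ]
turn [-0.033 -0.03  15.007] shift [ 0.958 14.144  1.178]
turn [  0.03   -0.033 -14.993] shift [ 0.958 14.144  1.178]
[ 0.4984254   0.55982176  0.20694041  1.61311303 -0.12865144  0.98579421
  2.12276606]
```

>>> arm_command(commands=[[[0,0,15],[0.96,14.14,1.18],120],[[0,0,15],[0.96,14.14,1.18],120],[[0,0,15],[0.96,14.14,1.18],120],[[0,0,15],[0.96,14.14,1.18],120],[[0,0,15],[0.96,14.14,1.18],120],[[0,0,15],[0.96,14.14,1.18],120],[[0,0,15],[0.96,14.14,1.18],120],[[0,0,15],[0.96,14.14,1.18],120],[[0,0,15],[0.96,14.14,1.18],120],[[0,0,15],[0.96,14.14,1.18],120],[[0,0,15],[0.96,14.14,1.18],120],[[0,0,15],[0.96,14.14,1.18],120]])

```text
t: 13.78
ee_pos: [0.5291, -0.0573, 0.1603]
ee_rot: [[0.192, 0.981, -0.003], [0.981, -0.192, -0.0], [-0.001, -0.003, -1.0]]
force: [0.1, 0.3, -0.3]
opening: 0.0451
```

Run:
```python
from h import *
print(r.get_state()["q"])
T=[.529,-.056,.03]
go(T,X); go(T,-X)
c=cam("wrist"); im=c["img"].copy()
for u in proj(c,[.529,-.056,.043]): cv2.circle(im,tuple(int(v) for v in u),3,(0,0,255),-1)
cv2.imwrite("pics/w6.png",im)
```

```text
[-0.41269456  0.52823713  0.65814354  1.92005147 -0.42579139  0.83905925
  0.27773179]
turn [-0.03   0.01   0.013] shift [5.60e-02 4.00e-03 5.21e+00]
turn [-1.6000e-02 -4.8000e-02 -2.9987e+01] shift [5.60e-02 4.00e-03 5.21e+00]
```

View pics/w6.png

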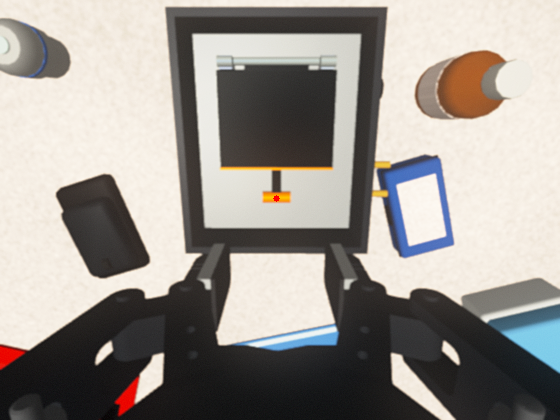

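The wrist view shows the T-grip at (277,198), exactly under my projected point. Next I descend and pinch its ends.

>>> arm_command(commands=[[[0,0,0],[0.03,0,1.5],120],[[0,0,0],[0.03,0,3],120],[[0,0,0],[0.03,0,4.2],120],[[0,0,0],[0.03,0,5],120],[[0,0,0],[0.03,0,5.43],120],[[0,0,0],[0.03,0,5.43],120],[[0,0,0],[0.03,0,5.43],160],[[0,0,0],[0.03,0,5.43],200],[[0,0,0],[0.03,0,5.43],255],[[0,0,0],[0.03,0,5.43],255],[[0,0,0],[0.03,0,5.43],255]], newtons=25)

```text
t: 15.2
ee_pos: [0.5284, -0.0564, 0.025]
ee_rot: [[0.193, 0.981, -0.004], [0.981, -0.193, -0.0], [-0.001, -0.003, -1.0]]
force: [-4.3, -0.1, 6.9]
opening: 0.0232
```

Run:
```python
from h import *
s=r.get_state(); print(s["ee_pos"],s["q"])
c=cam("scene"); cv2.imwrite("pics/s7.png",cv2.resize(c["img"][150:275,180:300],None,fx=4.7,fy=4.7,interpolation=cv2.INTER_CUBIC))
# arc rows: 15 steps of .13 ; tool x=+Y, z down
for k in range(1,21):
    a=1.93*k/20; dy=.108*(1-np.cos(a)); dz=.108*np.sin(a); print(k,round(a,3),round(dy/.025,3),round(-dz/.025,3))
```

```text
[ 0.52842461 -0.05640915  0.02502976] [-0.28171616  0.70720201  0.46944895  2.03702351 -0.60801065  0.53973385
  0.43132157]
1 0.097 0.02 -0.416
2 0.193 0.08 -0.829
3 0.289 0.18 -1.233
4 0.386 0.318 -1.626
5 0.483 0.493 -2.004
6 0.579 0.704 -2.364
7 0.675 0.949 -2.701
8 0.772 1.225 -3.014
9 0.869 1.529 -3.298
10 0.965 1.86 -3.551
11 1.062 2.214 -3.772
12 1.158 2.587 -3.957
13 1.254 2.976 -4.106
14 1.351 3.378 -4.216
15 1.448 3.789 -4.287
16 1.544 4.204 -4.318
17 1.641 4.621 -4.31
18 1.737 5.035 -4.26
19 1.834 5.442 -4.172
20 1.93 5.839 -4.044
```

View pics/s7.png

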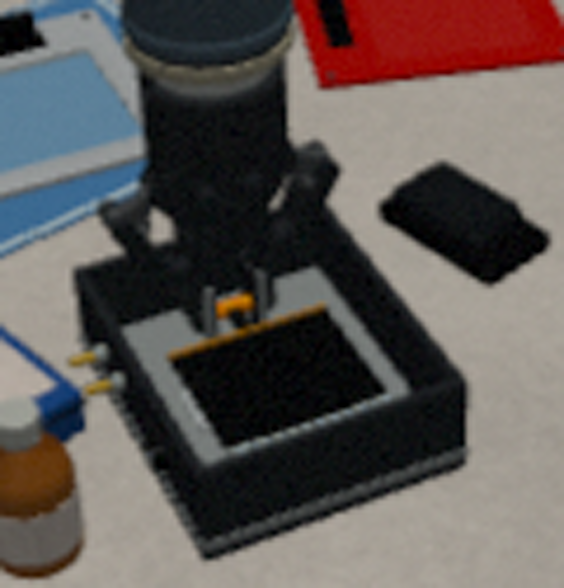

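The T-grip (235,303) is between the fingers with an opening of 23 mm. Next I start the arc.

>>> arm_command(commands=[[[0,0,0],[0.005,0,-0.21],255],[[0,0,0],[0.02,0,-0.416],255],[[0,0,0],[0.08,0,-0.829],255],[[0,0,0],[0.18,0,-1.233],255],[[0,0,0],[0.318,0,-1.626],255],[[0,0,0],[0.493,0,-2.004],255],[[0,0,0],[0.704,0,-2.364],255],[[0,0,0],[0.949,0,-2.701],255],[[0,0,0],[1.225,0,-3.014],255],[[0,0,0],[1.225,0,-3.014],255]])

```text
t: 16.5
ee_pos: [0.5345, -0.0254, 0.1009]
ee_rot: [[0.192, 0.981, -0.004], [0.981, -0.192, 0.0], [-0.0, -0.004, -1.0]]
force: [-5.8, 0.7, 0.1]
opening: 0.0232
```

Run:
```python
from h import *
c=cam("scene"); cv2.imwrite("pics/s8.png",cv2.resize(c["img"][150:275,180:300],None,fx=4.7,fy=4.7,interpolation=cv2.INTER_CUBIC))
```

```text
(no output)
```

View pics/s8.png

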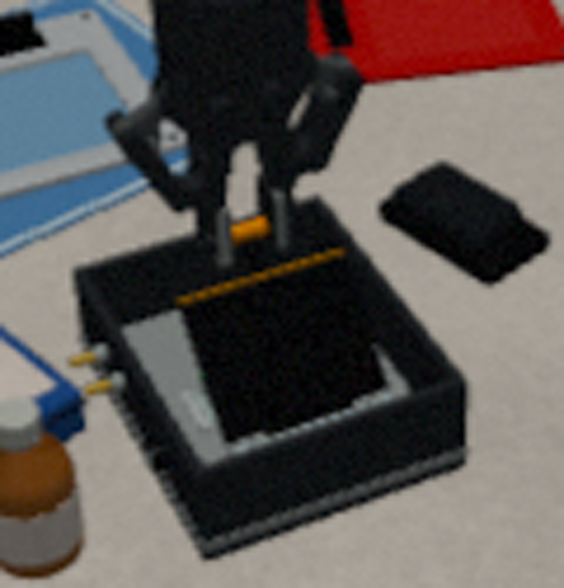

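>>> arm_command(commands=[[[0,0,0],[0.304,-0.05,-0.284],255],[[0,0,0],[0.635,-0.05,-0.537],255],[[0,0,0],[0.989,-0.05,-0.758],255],[[0,0,0],[1.362,-0.05,-0.943],255],[[0,0,0],[1.751,-0.05,-1.092],255],[[0,0,0],[2.153,-0.05,-1.202],255],[[0,0,0],[2.564,-0.05,-1.273],255],[[0,0,0],[2.979,-0.05,-1.304],255],[[0,0,0],[3.396,-0.05,-1.296],255],[[0,0,0],[3.81,-0.05,-1.246],255],[[0,0,0],[4.217,-0.05,-1.158],255],[[0,0,0],[4.614,-0.05,-1.03],255],[[0,0,0],[4.614,-0.05,-1.03],255],[[0,0,0],[4.614,-0.05,-1.03],255]])

```text
t: 18.3
ee_pos: [0.5568, 0.0885, 0.1261]
ee_rot: [[0.192, 0.981, -0.002], [0.981, -0.192, 0.001], [0.001, -0.002, -1.0]]
force: [-2.8, 0.7, 7.1]
opening: 0.0229
```

Run:
```python
from h import *
c=cam("scene"); cv2.imwrite("pics/s9.png",cv2.resize(c["img"][130:275,180:310],None,fx=4.1,fy=4.1,interpolation=cv2.INTER_CUBIC))
s=r.get_state(); p=s["ee_pos"]-np.array([.538,-.0092,0]); print(p@X,p@Y,p[2],s["force"])
```

```text
-0.00048531609672797054 0.09938355208430913 0.1260847492978433 [-2.77420699  2.2389071   7.21870142]
```

View pics/s9.png

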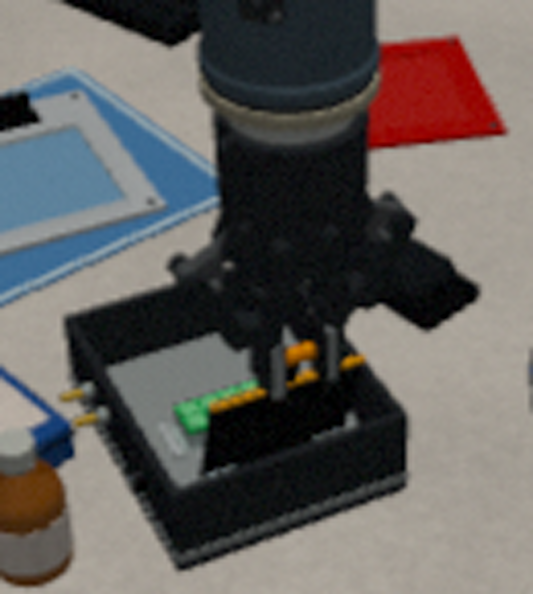

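The shield is standing (T-grip at (300,352)) and the slide's green cap is visible. From the TCP position the angle is about 1.94 rad. Next I release it and back up.

>>> arm_command(commands=[[[0,0,0],[0,0,0],220],[[0,0,0],[0,0,0],150],[[0,0,0],[0,0,0],120],[[0,0,0],[0,0,0],120],[[0,0,0],[0,0,0],120],[[0,0,0],[0,0,-0.5],120],[[0,0,0],[0,0,-1.5],120],[[0,0,0],[0,0,-3],120],[[0,0,0],[0,0,-5],120],[[0,0,0],[-4,0,-5],120],[[0,0,0],[-8,0,-5],120],[[0,0,0],[-8,0,-5],120],[[0,0,0],[-8,0,-5],120],[[0,0,0],[-8,0,-5],120]])

```text
t: 20.1
ee_pos: [0.5179, -0.1099, 0.2515]
ee_rot: [[0.195, 0.981, -0.002], [0.981, -0.195, -0.0], [-0.001, -0.002, -1.0]]
force: [1.7, 1.4, 0.1]
opening: 0.0451
```

Run:
```python
from h import *
c=cam("wrist"); cv2.imwrite("pics/w10.png",c["img"])
c=cam("top"); cv2.imwrite("pics/t10.png",cv2.resize(c["img"][140:230,240:350],None,fx=6,fy=6,interpolation=cv2.INTER_CUBIC))
c=cam("scene"); cv2.imwrite("pics/s10.png",cv2.resize(c["img"][150:275,180:310],None,fx=5,fy=5,interpolation=cv2.INTER_CUBIC)[:600])
print(r.get_state()["q"])
```

```text
[-0.39899129  0.43040541  0.76226389  1.80566696 -0.33876864  1.04433642
  0.30013582]
```

View pics/w10.png

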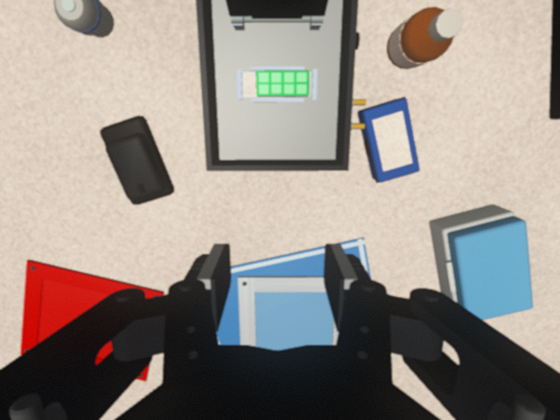

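View pics/t10.png

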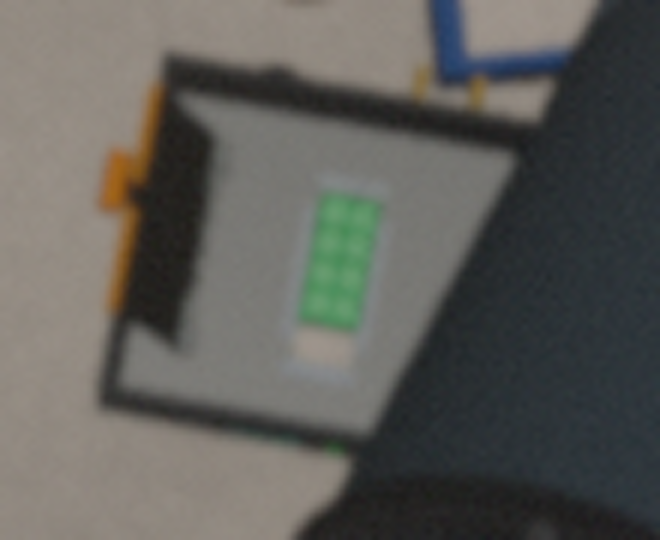

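View pics/s10.png

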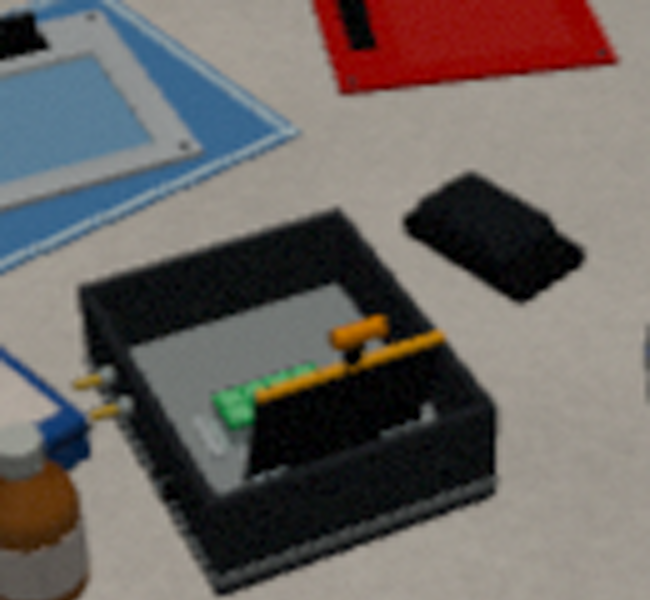

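Wrist view: the slide's green cap is at (282,83) between its rails. The top view shows it at (340,262) in the crop. The shield stands open. Next I measure the cap centre.

Run:
```python
from h import *
C0=np.array([.538,-.0092,0])
for n in("top","wrist"):
    c=cam(n); h=cv2.cvtColor(c["img"],cv2.COLOR_BGR2HSV); m=cv2.inRange(h,(45,70,60),(80,255,255))
    m=cv2.morphologyEx(m,cv2.MORPH_CLOSE,np.ones((3,3)))
    k=max(cv2.findContours(m,0,2)[0],key=cv2.contourArea); b=cv2.minAreaRect(k)
    bp=[onz(c,p,.031) for p in cv2.boxPoints(b)]; ctr=np.mean(bp,0); e=[bp[1]-bp[0],bp[2]-bp[1]]
    L=max(e,key=np.linalg.norm); L=L*np.sign(L[0])
    print(n,b,ctr,[np.linalg.norm(v) for v in e],np.arctan2(L[1],L[0]),"local",(ctr-C0)@X,(ctr-C0)@Y)
```

```text
top ((296.1922912597656, 183.0384521484375), (9.413573265075684, 21.1805419921875), 11.309932708740234) [ 0.543761   -0.00969035  0.031     ] [np.float64(0.05559945563624245), np.float64(0.024392187554767665)] -0.20219548391791523 local 0.005746829675782363 0.0006352308630154193
wrist ((283.0, 85.5), (25.0, 52.0), 90.0) [ 0.54354287 -0.00997861  0.031     ] [np.float64(0.05521388615782023), np.float64(0.025210389156679835)] -0.19293529574807636 local 0.005588685329512921 0.0003101706705258283
```

Run:
```python
from h import *
go([.542,-.0095,.14],Y)
```

```text
turn [ -0.03   -0.018 -14.968] shift [4.031 0.194 4.423]
```

>>> arm_command(commands=[[[0,0,-1.7],[0.5,0,0],145],[[0,0,-3.4],[1,0,0],145],[[0,0,-5.1],[1.6,0.1,0],145],[[0,0,-6.8],[2.2,0.1,0.5],145],[[0,0,-8.5],[2.8,0.19,1],145],[[0,0,-10.2],[3.4,0.19,2],145],[[0,0,-11.9],[4.03,0.19,3],145],[[0,0,-13.6],[4.03,0.19,4],145],[[0,0,-14.97],[4.03,0.19,4.42],145],[[0,0,-14.97],[4.03,0.19,4.42],145],[[0,0,-14.97],[4.03,0.19,4.42],145],[[0,0,-14.97],[4.03,0.19,4.42],145],[[0,0,-14.97],[4.03,0.19,4.42],145]])

```text
t: 21.98
ee_pos: [0.542, -0.0111, 0.1406]
ee_rot: [[-0.98, 0.197, -0.002], [0.197, 0.98, -0.001], [0.002, -0.001, -1.0]]
force: [0.4, -0.7, 0.5]
opening: 0.0373
```

Run:
```python
from h import *
s=r.get_state(); print(s["q"]); go([.542,-.0095,.019],Y)
c=cam("wrist"); cv2.imwrite("pics/w11.png",c["img"])
c=cam("scene"); cv2.imwrite("pics/s11.png",cv2.resize(c["img"][110:275,160:310],None,fx=3.6,fy=3.6,interpolation=cv2.INTER_CUBIC))
```

```text
[-0.23941533  0.49763868  0.25635079  1.90997437 -0.17632078  0.75779051
  1.48851702]
turn [-0.009 -0.019 -0.031] shift [3.000e-03 6.900e-02 4.866e+00]
```

View pics/w11.png

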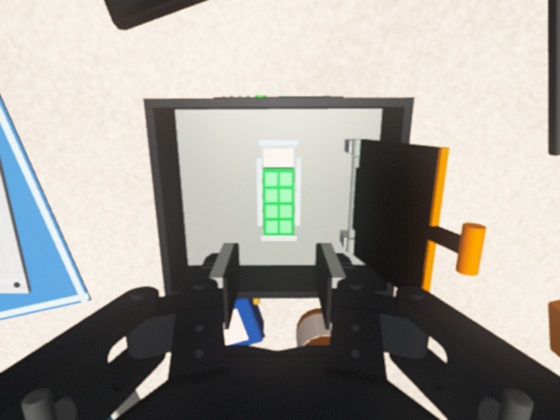

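View pics/s11.png

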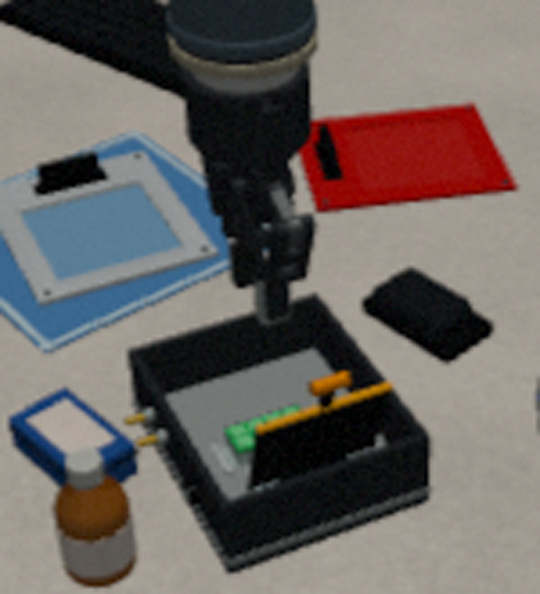

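The slide is centred between the fingers in the wrist view (column 279). Next I descend.

>>> arm_command(commands=[[[0,0,0],[0,0.05,1],145],[[0,0,0],[0,0.05,2],145],[[0,0,0],[0,0.05,3],145],[[0,0,0],[0,0.05,3.8],145],[[0,0,0],[0,0.05,4.4],145],[[0,0,0],[0,0.05,4.7],145],[[0,0,0],[0,0.05,4.84],145],[[0,0,0],[0,0.05,4.84],145]])

```text
t: 23.08
ee_pos: [0.5418, -0.0101, 0.0195]
ee_rot: [[-0.981, 0.196, -0.003], [0.196, 0.981, -0.0], [0.002, -0.001, -1.0]]
force: [-0.7, 1.0, -0.2]
opening: 0.037
```

Run:
```python
from h import *
s=r.get_state(); print(s["ee_pos"],s["force"])
c=cam("scene"); cv2.imwrite("pics/s12.png",cv2.resize(c["img"][130:275,180:310],None,fx=4.1,fy=4.1,interpolation=cv2.INTER_CUBIC))
```

```text
[ 0.54182821 -0.01014511  0.01946358] [-0.69630308  0.95984335 -0.22748365]
```

View pics/s12.png

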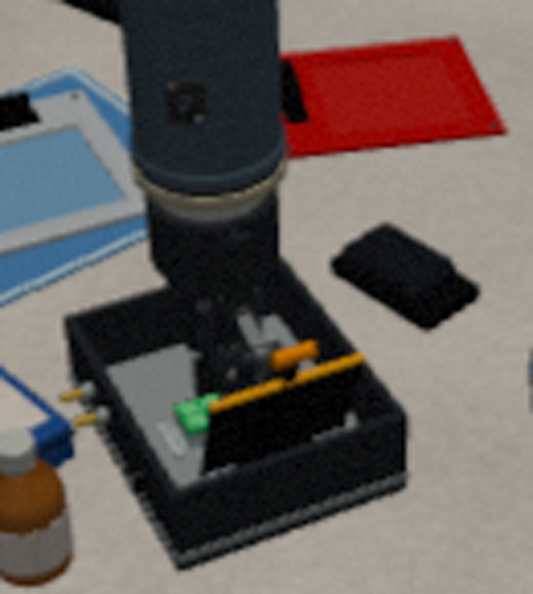

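>>> arm_command(commands=[[[0,0,0],[0,0,0],165],[[0,0,0],[0,0,0],185],[[0,0,0],[0,0,0],215],[[0,0,0],[0,0,0],255],[[0,0,0],[0,0,0],255],[[0,0,0],[0,0,0],255],[[0,0,0],[0,0,-0.1],255],[[0,0,0],[0,0,-0.3],255],[[0,0,0],[0,0,-0.6],255],[[0,0,0],[0,0,-1],255],[[0,0,0],[0,0,-1.5],255],[[0,0,0],[0,0,-2],255],[[0,0,0],[0,0,-2],255]], newtons=30)

```text
t: 24.75
ee_pos: [0.5425, -0.0101, 0.0705]
ee_rot: [[-0.981, 0.196, -0.001], [0.196, 0.981, -0.0], [0.001, -0.001, -1.0]]
force: [-0.2, 0.3, -1.1]
opening: 0.0252
```

Run:
```python
from h import *
c=cam("scene"); cv2.imwrite("pics/s13.png",cv2.resize(c["img"][130:275,180:310],None,fx=4.1,fy=4.1,interpolation=cv2.INTER_CUBIC))
c=cam("wrist"); cv2.imwrite("pics/w13.png",c["img"])
```

```text
(no output)
```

View pics/s13.png

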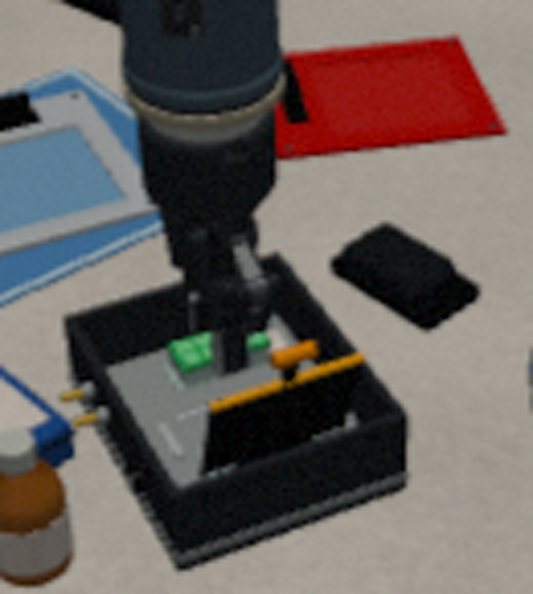

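View pics/w13.png

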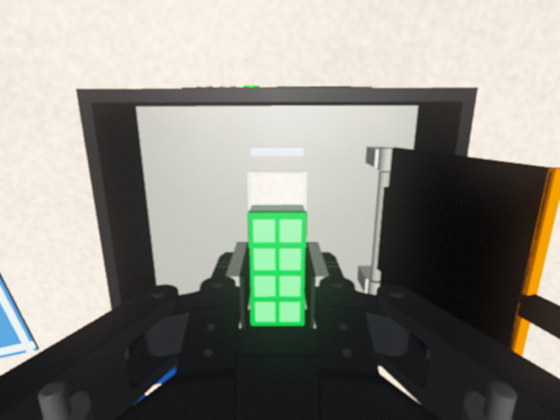

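The slide is held level, with the green cap at (277,268) in the wrist view. Next I lift it clear above the shield.

>>> arm_command(commands=[[[0,0,0],[0,0,-0.3],255],[[0,0,0],[0,0,-0.9],255],[[0,0,0],[0,0,-1.7],255],[[0,0,0],[0,0,-2.6],255],[[0,0,0],[0,0,-3.6],255],[[0,0,0],[0,0,-4.6],255],[[0,0,0],[0,0,-5.4],255],[[0,0,0],[0,0,-5.9],255],[[0,0,0],[0,0,-6],255],[[0,0,0],[0,0,-6],255]])

```text
t: 26.1
ee_pos: [0.5419, -0.01, 0.2189]
ee_rot: [[-0.981, 0.196, -0.004], [0.196, 0.981, -0.001], [0.003, -0.001, -1.0]]
force: [0.8, -0.7, -1.4]
opening: 0.0251
```

Run:
```python
from h import *
s=r.get_state(); print(s["q"]); go([.478,.326,s["ee_pos"][2]],Y); go([.478,.326,.1155],Y)
```

```text
[-0.27069523  0.40608828  0.29150893  1.81248333 -0.1396961   0.94671409
  1.45408246]
turn [-0.012 -0.033 -0.023] shift [5.1430e+00 1.2676e+01 2.0000e-03]
turn [-0.012 -0.033 -0.023] shift [ 5.129 12.681  4.137]
```

>>> arm_command(commands=[[[0,0,0],[0.1,0.25,0],255],[[0,0,0],[0.36,0.89,0],255],[[0,0,0],[0.77,1.9,0],255],[[0,0,0],[1.28,3.17,0],255],[[0,0,0],[1.85,4.56,0],255],[[0,0,0],[2.46,6.09,0],255],[[0,0,0],[3.08,7.61,0],255],[[0,0,0],[3.64,9,0],255],[[0,0,0],[4.15,10.27,0.3],255],[[0,0,0],[4.57,11.29,0.9],255],[[0,0,0],[4.88,12.05,1.7],255],[[0,0,0],[5.03,12.43,2.5],255],[[0,0,0],[5.13,12.68,3.2],255],[[0,0,0],[5.13,12.68,3.8],255],[[0,0,0],[5.13,12.68,4.05],255],[[0,0,0],[5.13,12.68,4.13],255],[[0,0,0],[5.13,12.68,4.13],255],[[0,0,0],[5.13,12.68,4.13],255]])

```text
t: 28.35
ee_pos: [0.4787, 0.3259, 0.1166]
ee_rot: [[-0.981, 0.196, -0.002], [0.196, 0.981, 0.0], [0.002, -0.0, -1.0]]
force: [-0.3, -0.0, -0.1]
opening: 0.0249
```

Run:
```python
from h import *
c=cam("scene"); cv2.imwrite("pics/s14.png",c["img"])
c=cam("top"); cv2.imwrite("pics/t14.png",c["img"])
s=r.get_state(); print(s["ee_pos"],abs(s["joint_vel"]).max()); go([.478,.326,.1155],Y)
```

```text
[0.47856738 0.3259917  0.1164174 ] 0.002186726783550778
turn [-0.005 -0.023 -0.025] shift [ 0.022 -0.004  0.037]
```

View pics/s14.png

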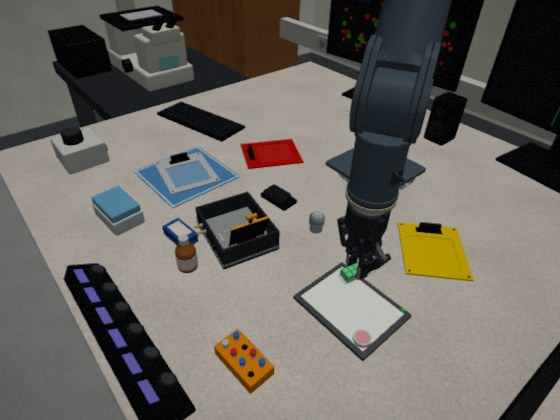

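View pics/t14.png

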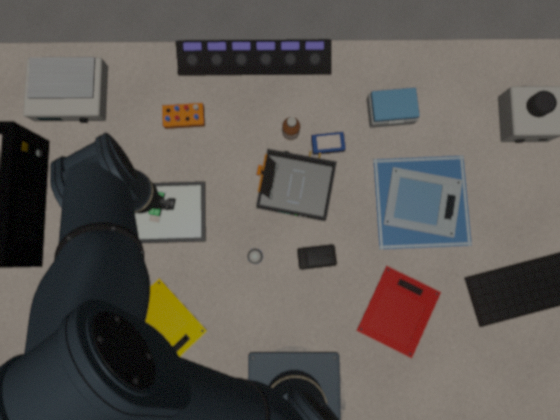

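The lid is on the mat (190,170 in the scene view), the shield is open (255,225), and the slide hangs over the pad (355,270). I'll zoom in to check that it's level.

Run:
```python
from h import *
c=cam("scene"); cv2.imwrite("pics/s15.png",cv2.resize(c["img"][235:300,320:410],None,fx=8,fy=8,interpolation=cv2.INTER_CUBIC))
c=cam("wrist"); cv2.imwrite("pics/w15.png",c["img"])
```

```text
(no output)
```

View pics/s15.png

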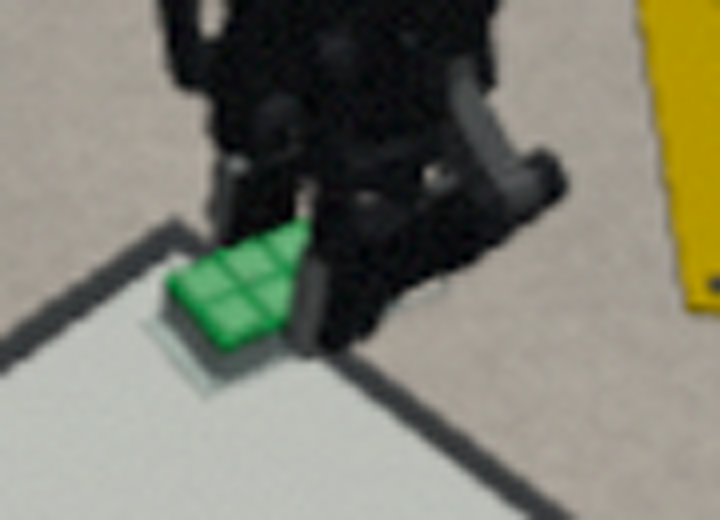

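View pics/w15.png

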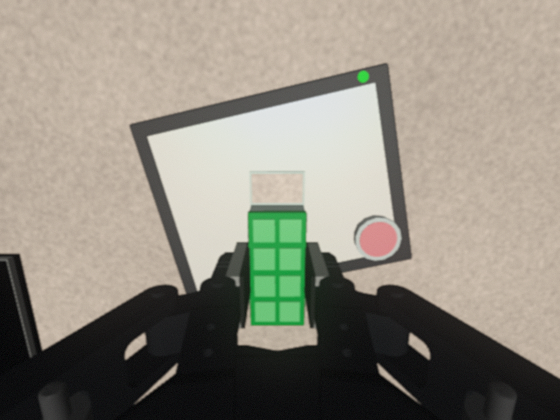

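The slide sits in the wrist view exactly where it did at pick-up (cap rows 210–325), so it has not slipped or tilted. I'm handing in.

Run:
```python
from bench import r, workorder
s=r.get_state(); print(s["t"],s["ee_pos"],s["opening"],abs(s["joint_vel"]).max())
print(workorder.sign_off())
```

```text
28.55 [0.47845996 0.32601211 0.11625169] 0.024854571597434535 0.002802224626568345
the job is handed in; nothing more can be done
None
```

I finished the unloading in the order asked and handed it in at 28.6 s; the sign-off gives no verdict.

- **Lid:** I tipped it about 18° rib-side up with its far edge on the chamber. I then lifted it off, levelled it, and set it down on the blue mat with about 9 N of contact force before letting go. The cameras put it within about 2 mm of the mat's centre.
- **Shield:** I swung it round its hinge to about 1.94 rad, judging the angle from the gripper position. It was still standing open in the last pictures.
- **Slide:** I took it straight up out of the chamber, clear above the shield, and carried it to the viewing pad. It is held level, wells up and still, with its underside about 10 cm above the pad. In the last wrist picture it sat in the fingers just as it did after pick-up, so it has not slipped or tilted.

In the final views the other things on the desk look where they were.

My last checks agreed, apart from two small differences:
- **Pad and mat centres:** the top and scene cameras put the pad's centre about 2–3 mm apart, and the mat's up to about 9 mm apart. I used a value between the two for the pad. For the mat I used the top camera; the lid's offset from the mat came out the same in both.
- **Slide height:** the slide is about 1 mm higher than I planned.

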